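# Unscrew the leaning soap jar and put the soap away

### The job

Unscrew the aluminium lid of the jar that leans in the wire stand (anticlockwise, regripping as often as needed) until it lifts off, and leave the lid lying flat, top side up, on the lid of the lunch box. Then take the piece of soap out of the glass ashtray and drop it into the open jar. Leave the jar open and do not move the other things.

Things in the scene. Friction and masses are not known exactly. Their poses are not given: they have to be found in the camera images.
- jar: Amber glass jar fixed in a steel wire stand screwed to the shelf, leaning 30 degrees, mouth to the robot's side. Origin: centre of its underside; z axis = the jar's axis, out through the mouth. Along z: body 76 mm diameter up to 70 mm, neck 48 mm outside from 72 mm to the rim at 107 mm (thread ridge out to 57 mm); floor at 5 mm. Hoops of the stand: 86 mm diameter. Base plate 130 x 110 x 6 mm.
- jar_mouth (a point): Centre of the jar's mouth, on its axis at the rim, opening 43 mm across. While the lid is on, this point lies about 12 mm above the lid's centre along the axis.
- lid_center (a point): Aluminium screw lid, a round cap 64 mm in diameter, 30 mm high, 40 to 85 g; this point is on its axis half-way up. z axis: the lid's axis, out of its top; x axis turns with the lid. Screwed on, its axis is the jar's axis and its lower edge is 8 mm above the jar's shoulder. It unscrews anticlockwise seen from its top (positive about z) against a drag of about 0.2 N m.
- lunchbox_top (a point): Centre of the flat top of the closed yellow plastic lunch box with two steel spring clips on its ends: 154 x 114 mm (its x and y axes), 56 mm high, 0.7 kg, loose on the shelf; its top is level.
- ashtray_floor (a point): Centre of the inside floor (6 mm above the shelf) of a small round glass ashtray, 92 mm across, rim 16 mm above the shelf, inside 80 mm across; loose, 0.3 kg. It holds the soap.
- soap_center (a point): Cream block of hard soap, 24 x 24 mm and 42 mm high, 30 g, standing on end in the ashtray; centre of the block. Its x and y axes are square to its upright faces, its z axis along its 42 mm length.
- mug: Aluminium mug, 76 mm in diameter, 85 mm high, bystander; origin at the centre of its underside.
- scourer: Steel pot scourer in its round steel holder, 84 mm across, 42 mm high, bystander; origin at the centre of its underside.
- dishsoap: Plain white plastic bottle, 60 mm in diameter, 190 mm high, bystander; origin at the centre of its underside.
- brush: Grey silicone brush lying flat, about 170 mm long, 26 mm high, bystander; origin on its underside near its middle.
- tin: Small plain steel tin with a flat top, 44 mm in diameter, 45 mm high, bystander; origin at the centre of its underside.
- bowl: White ceramic bowl, 110 mm across, 45 mm high, bystander; origin at the centre of its underside.
- lid_top (a point): Centre of the lid's top face. The lid comes off only after some 3.95 rad (3.6 to 4.3) of turn from the start; before that a thread lug holds it, beyond that it meets a stop, where it also comes off. It stays at its height while turned (it may be raised up to 5 mm), then pulls off straight along the jar's axis against 5 to 10 N of seal drag; it clears the neck after 30 mm.
Mind the look-alikes: they are no part of the job. Leave any pink or red look-alike of the part that bears lid_center alone.

How it is judged:
By the outcome, as a careful person would: the job done as asked, in the order asked, and still so for the second after the job is handed in, with the robot touching nothing.
It also fails if it takes over 67 s, if anything falls off the work surface, if the arm or the gripper's body presses on something with over 40 N, if the wrist force passes 120 N, or if a joint passes its speed limit or range.

### The arm

A 7-joint arm with a two-finger parallel gripper is mounted at the origin on the work surface. World frame = base frame: x ahead of the robot, y to its left, z up, the work surface at z = 0. Lengths are in m, angles in degrees, forces in N, time in s.
With the tool pointing down it reaches from about 0.425 to 0.875 m from the base axis. Payload 4.7 kg.
Tool frame: the origin (TCP) lies at the very end of the fingers, on their centre line; the grasp point (between the pads) lies env.grip_point_offset behind it (env.grip_point_offset is the distance from the TCP to the grasp point, in m); z points along the fingers, y is the direction in which the jaws open and shut (so a half turn about z gives the same grasp; the last joint's range is limited). The gripper opens to 87 mm and grips with 3 to 60 N. Pads are 19 mm wide; open, the fingers measure 117 mm over their backs; the gripper's body (75 mm by 190 mm) begins 51 mm behind the grasp point.
Start: joints at [66.469, 18.392, -4.016, 83.108, 1.295, 78.541, -3.26], TCP at [0.268, -0.592, 0.223] pointing down, gripper open.
Joint ranges: [-163.93, 163.93], [-17.29, 119.83], [-79.2, 71.16], [3.27, 140.29], [-89.18, 269.18], [5.43, 117.66], [-154.24, 154.24]. Speed limits (degrees/s): [147.25, 147.25, 180, 180, 180, 180, 180].

### API

Orientations are given as [roll, pitch, yaw] about the fixed x, y, z axes, in that order (R = Rz(yaw) Ry(pitch) Rx(roll)).
In Python, from cell import env gives the robot as it stands.
- The arm moves only by the tool send_rows, never from a script. Its argument "plan" is a list of rows, each a list of 7 numbers: the finger opening in mm, from 0 to 87, then the shift along the tool's x, y, z in mm, then the turn, a rotation vector about the tool's x, y, z in rad. A call has 1 to 12 rows; each row shifts and turns the commanded pose from where the row before left it, along the tool's axes as they then stand; what a row does not reach is not made up. A row lasts 1/10 s, in which the tool goes at most 50 mm and 8.59 degrees, less where a joint would pass 70% of its speed; a pose out of reach is approached as far as the arm can. A call is refused whole if a number of a shift passes 50 or a number of a turn 0.15, either way. A call with a gripper value outside its range is refused whole. The fingers move at their own pace and stop on an object; "grip_force" is the grip in N (left out, the last holds). Time passes only in rows, so rows that do not move let the fingers close. It gives the time, the measured TCP pose, the force and the opening at its end, in the units of the state.
- env.get_obs(): the state, without advancing time (a new reading comes with each control period).
- env.read_camera(name): name is "scene" or "top" or "wrist"; returns the picture (400x640x3 uint8, red, green, blue); there is no depth.
- env.get_calibration(name): a dict with "fx", "fy", "cx", "cy" (pixels), "extrinsics" (4x4, takes a point from camera to world coordinates). Camera axes: x right, y down, z forward; pixel columns grow to the right and rows downward; lengths in m; the calibration is good to about 2 mm. A picture is of the moment at which its call begins: read the wrist's pose just before it. get_calibration takes no time and is no camera call; for the wrist camera it gives the pose at the moment of the call.
- env.sign_off(): hands the job in, once; it reports no verdict.
Trained networks look in the newest picture that a camera, given by its name, has taken for a name from the list of things; names that differ only in an ending like _2 or _b are one class to them, and where a whole thing is asked for, a point or a joint stands for the part that bears it (a point fixed in the world has none). Each returns a list of dicts, best first, with "confidence" (0 to 1); they miss things now and then, are a little off and sometimes report something else, mostly with a low value. They report only what shows in the picture. A call takes as long as a camera call. They do not tell look-alikes from the thing itself.
- env.regions_of(camera, query): "region" (400x640 bool, what is visible of it) and "rect" ([left, top, right, bottom] in pixels, round what is visible of it).
The state is a dict: "time_s": time; "qpos": joint angles; "joint_velocities": joint speeds; "effort": joint torques, N m; "tool_pos": TCP position; "tool_rot": TCP orientation; "force": force on the tool from outside, world axes, zero at the start; "wrist_torque": the same for the moment, N m; "grip_width": finger opening in m.
Only numpy, scipy, OpenCV 4.12 (cv2) and the standard library are available. Lean on these libraries where they do the work, as an engineer would, in place of code of your own. Each camera call takes 0.05 s, during which the arm holds its last target. There are 200 camera calls.

## Working session

There is one attempt and no reset: what is moved stays moved. The work goes in short steps, Python scripts to look and compute and a tool call to move; the robot and the scene stay as the last step left them, time stands still between calls to the robot, and variables do not carry over. Pictures are saved under pics/ and viewed, about 8 in all and at most 12, crops included, and the job is handed in when it is done.

Besides the shell and the picture viewer there is one more tool, called after ">>>" as name(argument=value, ...), one argument or row to a line, values as JSON. send_rows: Moves the arm, as the interface text tells. Its arguments: {"type":"object","properties":{"plan":{"type":"array"},"grip_force":{"type":"number"}},"required":["plan"]}

```bash
ls; mkdir -p pics
python3 - <<'E'
from cell import env
import cv2,numpy as np
print(env.get_obs(), env.grip_point_offset)
for c in ["scene","top"]:
    im=env.read_camera(c); cv2.imwrite(f"pics/{c}0.png",im[:,:,::-1])
    k=env.get_calibration(c); print(c,k)
    for q in ["jar","lid_center","lunchbox_top","ashtray_floor","soap_center","mug","scourer","dishsoap","brush","tin","bowl"]:
        for r in env.regions_of(c,q)[:3]:
            m=r["region"]; ys,xs=np.nonzero(m); print(q,round(r["confidence"],2),r["rect"],xs.mean().round(1),ys.mean().round(1))
E
```

```text
pics
{'time_s': 0.0, 'qpos': array([66.46862993, 18.44077717, -4.01729277, 83.17639797,  1.29634739,
       78.54020403, -3.25872262]), 'joint_velocities': array([-0.01477934, -0.06398709,  0.0714704 ,  0.0609403 ,  0.01753877,
       -0.05857667, -0.01371853]), 'effort': array([ 4.46365621e-04, -4.91286278e+01, -4.03846074e-01, -3.12530708e+01,
       -6.39531109e-02,  4.38610185e-02,  1.86804737e-04]), 'tool_pos': array([ 0.26762062, -0.59173167,  0.22142919]), 'tool_rot': array([-1.79887949e+02,  6.54242057e-03,  2.43443771e+01]), 'force': array([ 0.19626178, -0.64978819,  0.56044024]), 'wrist_torque': array([0.02538849, 0.00137447, 0.02748783]), 'grip_width': 0.08655480946616875} 0.0187
scene {'fx': 515.6388980613531, 'fy': 515.6388980613531, 'cx': 320.0493106190655, 'cy': 193.47722067995002, 'extrinsics': array([[ 0.483129  ,  0.61872478, -0.61948851,  1.28094379],
       [ 0.87552298, -0.34687672,  0.33635704, -0.32069418],
       [-0.00677371, -0.70488026, -0.70929397,  0.88458232],
       [ 0.        ,  0.        ,  0.        ,  1.        ]])}
jar 0.84 [278.7, 175.2, 346.9, 2
[... 1551 characters left out ...]
 0.79 [293.7, 215.2, 326.6, 248.8] 309.7 231.8
lunchbox_top 0.94 [411.0, 222.8, 480.9, 297.9] 446.3 256.7
lunchbox_top 0.17 [209.8, 248.5, 225.4, 265.7] 216.1 256.6
ashtray_floor 0.59 [194.0, 235.8, 237.4, 276.4] 214.7 253.8
soap_center 0.6 [209.3, 248.9, 224.3, 261.4] 216.1 256.4
soap_center 0.33 [292.0, 216.1, 324.8, 250.2] 309.9 232.1
mug 0.59 [226.2, 110.1, 264.1, 164.3] 245.7 141.9
scourer 0.89 [400.8, 126.5, 440.7, 163.9] 420.0 144.0
dishsoap 0.95 [319.8, 86.2, 350.7, 129.7] 333.9 106.6
brush 0.91 [271.3, 264.3, 342.6, 289.1] 299.7 277.4
tin 0.91 [361.9, 271.2, 383.3, 294.9] 372.9 284.0
bowl 0.76 [144.5, 132.3, 190.5, 184.0] 166.4 158.1
bowl 0.38 [320.1, 85.3, 353.2, 132.4] 334.1 107.4
```

Run:
```python
import cv2
t=cv2.imread("pics/top0.png")[70:320,130:500]; s=cv2.imread("pics/scene0.png")[130:340,110:490]
cv2.imwrite("pics/t1.png",cv2.resize(t,None,fx=2.1,fy=2.1,interpolation=cv2.INTER_CUBIC)); cv2.imwrite("pics/s1.png",cv2.resize(s,None,fx=2.1,fy=2.1,interpolation=cv2.INTER_CUBIC))
```

```text
(no output)
```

View pics/t1.png

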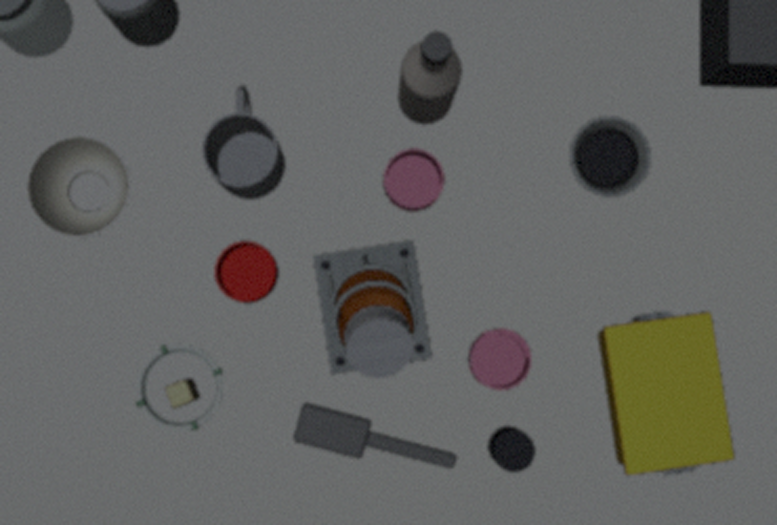

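View pics/s1.png

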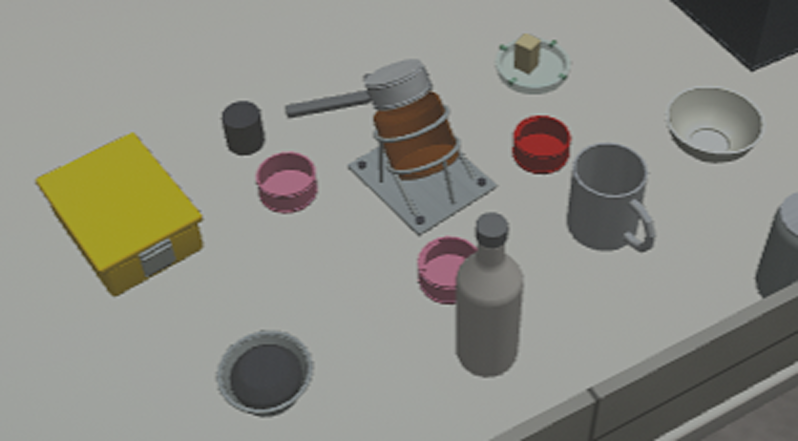

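The top view shows the real (silver) lid at about (310,232), and the other three round caps are red or pink look-alikes. The soap is at about (216,256) and the lunch box at about (446,257). In the scene view the silver lid is at about (299,171), where the network missed it.

```bash
cat > h.py <<'E'
from cell import env
import cv2,numpy as np
from scipy.spatial.transform import Rotation as Ro
from scipy.optimize import least_squares
def ray(k,u,v):
    E=k["extrinsics"]; d=E[:3,:3]@np.array([(u-k["cx"])/k["fx"],(v-k["cy"])/k["fy"],1]); return E[:3,3],d/np.linalg.norm(d)
def onz(k,u,v,z):
    o,d=ray(k,u,v); return o+d*(z-o[2])/d[2]
def proj(k,P):
    E=k["extrinsics"]; p=(np.atleast_2d(P)-E[:3,3])@E[:3,:3]
    return np.c_[p[:,0]/p[:,2]*k["fx"]+k["cx"],p[:,1]/p[:,2]*k["fy"]+k["cy"]]
def frame(a,x=None):
    a=np.array(a)/np.linalg.norm(a); x=np.array([1,0,0.]) if x is None else x
    x=x-a*(x@a); x/=np.linalg.norm(x); return np.c_[x,np.cross(a,x),a]
def tri(*kuv):
    A=np.zeros((3,3));b=np.zeros(3)
    for k,u,v in kuv:
        o,d=ray(k,u,v);M=np.eye(3)-np.outer(d,d);A+=M;b+=M@o
    return np.linalg.solve(A,b)
def cylhull(k,c,a,r,h0,h1):
    F=frame(a);t=np.linspace(0,2*np.pi,72,endpoint=False)
    P=np.vstack([c+F@np.array([r*np.cos(s),r*np.sin(s),h]) for h in(h0,h1) for s in t])
    return cv2.convexHull(proj(k,P).astype(np.float32))[:,0]
def state():
    o=env.get_obs(); return np.array(o["tool_pos"]),Ro.from_euler("xyz",o["tool_rot"],degrees=True).as_matrix(),o
def go(pos,R):
    "shift (in present tool axes, mm) then turn (rotvec, rad)"
    p,C,o=state(); print("shift",(C.T@(pos-p)*1000).round(1),"after turn",(R.T@(pos-p)*1000).round(1),"turn",Ro.from_matrix(C.T@R).as_rotvec().round(4),"q",o["qpos"].round(1))
E
python3 - <<'E'
from h import *
kt,ks=env.get_calibration("top"),env.get_calibration("scene")
print("base plate corners")
for u,v in [(313,255),(413,240),(432,357),(331,375)]: print(onz(kt,130+u/2.1,70+v/2.1,.006).round(3))
print("lid",tri((kt,309.7,231.8),(ks,299,171)).round(4))
print("lid r/c", onz(kt,309.7,231.8,.11).round(4))
print("box top",onz(kt,446.3,256.7,.056).round(4))
for u,v in [(601,329),(710,312),(734,459),(626,474)]: print(onz(kt,130+u/2.1,70+v/2.1,.056).round(4))
print("soap",tri((kt,216.1,256.4),(ks,360.9,155)).round(4),"ash",onz(kt,214.7,253.8,.01).round(4))
for c in("scene","top"):
    im=cv2.imread(f"pics/{c}0.png"); hsv=cv2.cvtColor(im,cv2.COLOR_BGR2HSV)
    m=cv2.inRange(hsv,(3,120,30),(16,255,255)); ys,xs=np.nonzero(m); s=(xs>270)&(xs<350)&(ys>150)&(ys<260); print(c,s.sum(),xs[s].min(),xs[s].max(),ys[s].min(),ys[s].max())
E
```

```text
base plate corners
[0.611 0.111 0.006]
[0.63  0.004 0.006]
[ 0.504 -0.019  0.006]
[0.483 0.089 0.006]
lid [0.5211 0.0402 0.1106]
lid r/c [0.5214 0.0408 0.11  ]
box top [ 0.4735 -0.2555  0.056 ]
[ 0.537  -0.1897  0.056 ]
[ 0.5568 -0.3033  0.056 ]
[ 0.4066 -0.3278  0.056 ]
[ 0.3897 -0.2162  0.056 ]
soap [0.4634 0.2428 0.0278] ash [0.4684 0.2503 0.01  ]
scene 711 288 327 174 213
top 408 291 325 199 230
```

>>> send_rows(
  plan=[
    [87,30,-35,-1,0,0,0],
    [87,30,-35,-1,0,0,0],
    [87,30,-35,-1,0,0,0],
    [87,30,-35,-1,0,0,0],
    [87,30,-35,-1,0,0,0],
    [87,30,-35,-1,0,0,0],
    [87,30,-35,-1,0,0,0],
    [87,30,-35,-1,0,0,0],
    [87,30,-35,-1,0,0,0],
    [87,30,-35,-1,0,0,0],
    [87,30,-35,-1,0,0,0],
    [87,30,-35,-1,0,0,0],
  ],
  grip_force=30,
)

```text
time_s: 2.4
tool_pos: [0.423, -0.0594, 0.235]
tool_rot: [179.9, -0.0, 24.3]
force: [1.3, 0.1, 0.5]
grip_width: 0.0871
```

>>> send_rows(
  plan=[
    [87,0,0,0,0,0,0.15],
    [87,0,0,0,0,0,0.15],
    [87,0,0,0,0,0,0.15],
    [87,0,0,0,0,0,0.15],
  ],
)

```text
time_s: 2.8
tool_pos: [0.4228, -0.061, 0.2347]
tool_rot: [180.0, -0.0, -10.4]
force: [0.8, 0.9, -0.6]
grip_width: 0.0872
```

```bash
cat >> h.py <<'E'
A=np.array([-.5*np.cos(np.radians(10)),-.5*np.sin(np.radians(10)),.75**.5])
def Rjar(deg): # deg ~ wanted q7
    z=-A; y=np.array([1,0.17,0]); y=y-z*(y@z); y/=np.linalg.norm(y); R0=np.c_[np.cross(y,z),y,z]; return R0@Ro.from_euler("z",deg,degrees=True).as_matrix()
E
python3 - <<'E'
from h import *
p,C,o=state();print(p,o["tool_rot"],o["time_s"],o["force"],C)
print(Rjar(0)); L=np.array([.521,.040,.1106])
for d in(0,90,135): go(L+A*.15,Rjar(d))
E
```

```text
[ 0.42281765 -0.06100447  0.2347308 ] [ 1.79972755e+02 -2.67888956e-02 -1.03611438e+01] 2.8 [ 0.80365419  0.94326497 -0.56343221] [[ 9.83693560e-01 -1.79852274e-01  3.74409399e-04]
 [-1.79852056e-01 -9.83693516e-01 -5.51843541e-04]
 [ 4.67554414e-04  4.75506637e-04 -9.99999778e-01]]
[[-0.16759444  0.85407876  0.49240388]
 [ 0.98584965  0.14339474  0.08682409]
 [ 0.00354648  0.49998742 -0.8660254 ]]
shift [  8.1 -90.9  -5.8] after turn [82.7 36.3 14.6] turn [-0.3466  0.5034 -1.8688] q [ 45.1  -9.9 -35.7 110.3  -5.9  77.8 -89.3]
shift [  8.1 -90.9  -5.8] after turn [ 36.3 -82.7  14.6] turn [ 0.0954  0.5172 -0.3401] q [ 45.1  -9.9 -35.7 110.3  -5.9  77.8 -89.3]
shift [  8.1 -90.9  -5.8] after turn [-32.8 -84.1  14.6] turn [0.2869 0.4426 0.4272] q [ 45.1  -9.9 -35.7 110.3  -5.9  77.8 -89.3]
```

Run:
```python
from h import *
L=np.array([.521,.040,.1106])
go(L+A*.11,Rjar(145))
```

```text
shift [ 26.8 -97.9  28.8] after turn [-46.9 -77.1  54.6] turn [0.3268 0.4191 0.5976] q [ 45.1  -9.9 -35.7 110.3  -5.9  77.8 -89.3]
```

>>> send_rows(
  plan=[
    [87,9,-33,10,0,0,0],
    [87,9,-33,10,0,0,0],
    [87,9,-32,9,0,0,0],
    [87,0,0,0,0.0545,0.07,0.0995],
    [87,0,0,0,0.0545,0.07,0.0995],
    [87,0,0,0,0.0545,0.07,0.0995],
    [87,0,0,0,0.0545,0.07,0.0995],
    [87,0,0,0,0.0545,0.07,0.0995],
    [87,0,0,0,0.0545,0.07,0.0995],
    [87,0,0,0,0,0,0],
    [87,0,0,0,0,0,0],
  ],
)

```text
time_s: 3.9
tool_pos: [0.4798, 0.0273, 0.2061]
tool_rot: [-164.3, -13.8, -35.9]
force: [0.2, 0.0, -0.1]
grip_width: 0.087
```

Run:
```python
from h import *
L=np.array([.521,.040,.1106])
p,C,o=state()
print(p,(L+A*.11),"z",C[:,2],A); go(L+A*.11,Rjar(145))
k=env.get_calibration("wrist"); im=env.read_camera("wrist"); cv2.imwrite("pics/w1.png",im[:,:,::-1])
for r in env.regions_of("wrist","lid_center")[:3]: print(r["confidence"],r["rect"],[a.mean() for a in np.nonzero(r["region"])])
print(k["extrinsics"],k["fx"],proj(k,L+A*.015),cylhull(k,L,A,.032,-.015,.015).min(0),cylhull(k,L,A,.032,-.015,.015).max(0))
```

```text
[0.47979824 0.02734837 0.20609656] [0.46683557 0.03044935 0.20586279] z [ 0.34403614  0.08404476 -0.93518747] [-0.49240388 -0.08682409  0.8660254 ]
shift [-12.    4.2  -4. ] after turn [-10.4   5.8  -5.9] turn [0.1093 0.1224 0.1925] q [  11.   -17.2  -12.2  123.4   -9.9   53.5 -120.7]
0.95 [250.2, 21.8, 310.6, 80.2] [np.float64(51.818848167539265), np.float64(279.64886561954626)]
0.77 [268.5, 154.0, 345.2, 233.1] [np.float64(195.5189977408092), np.float64(306.8231669747381)]
0.69 [188.1, 176.5, 240.4, 224.1] [np.float64(202.49327770050996), np.float64(212.80343069077423)]
[[-0.5114179  -0.85352384  0.09974361  0.48737998]
 [-0.81828411  0.51914225  0.24678421 -0.03225213]
 [-0.26241733  0.04459125 -0.96392363  0.37697306]
 [ 0.          0.          0.          1.        ]] 315.58370728014927 [[309.59362413 201.28300269]] [271.03894 153.99312] [347.31744 234.23068]
```

View pics/w1.png

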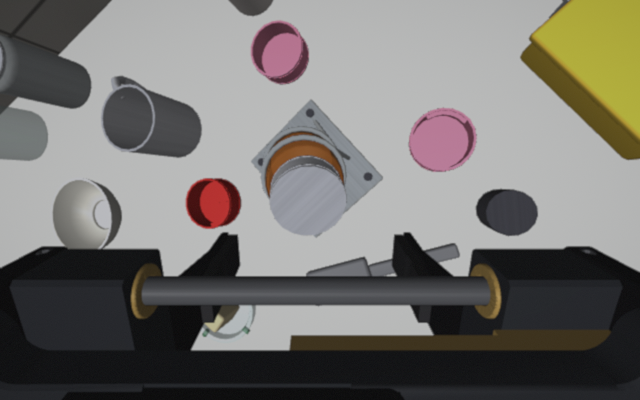

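Lid predicted and seen in the wrist view match within about 2 px (lid at (307,195)). Joint 2 hit its limit, so I finish the tilt closer to the lid.

Run:
```python
from h import *
L=np.array([.5215,.041,.1106])
go(L+A*.055,Rjar(140))
```

```text
shift [-6.6 -3.4 50.8] after turn [-12.9   2.9  49.6] turn [0.1051 0.1246 0.1023] q [  11.4  -17.2  -12.3  123.4   -9.9   53.4 -120.8]
```

>>> send_rows(
  plan=[
    [87,-3,-2,25,0,0,0],
    [87,-3,-2,26,0,0,0],
    [87,0,0,0,0.053,0.062,0.051],
    [87,0,0,0,0.053,0.062,0.051],
    [87,0,0,0,0,0,0],
    [87,0,0,0,0,0,0],
  ],
)

```text
time_s: 4.6
tool_pos: [0.5032, 0.0357, 0.1545]
tool_rot: [-156.2, -18.3, -44.3]
force: [0.1, -0.1, 0.8]
grip_width: 0.0869
```

Run:
```python
from h import *
L=np.array([.5215,.041,.1106])
p,C,o=state();print((p-L)@A, "tilt err",np.degrees(np.arccos(-C[:,2]@A)))
for h in(.055,0.03,-.013):go(L+A*h,Rjar(140))
```

```text
0.047481571210475124 tilt err 0.3305025363518619
shift [-5.1  3.  -7.5] after turn [-5.1  2.9 -7.5] turn [ 0.0032  0.0048 -0.0006] q [   6.1  -17.2   -9.8  132.7  -10.3   35.1 -127.5]
shift [-5.   2.9 17.5] after turn [-5.1  2.9 17.5] turn [ 0.0032  0.0048 -0.0006] q [   6.1  -17.2   -9.8  132.7  -10.3   35.1 -127.5]
shift [-4.8  2.7 60.5] after turn [-5.1  2.9 60.5] turn [ 0.0032  0.0048 -0.0006] q [   6.1  -17.2   -9.8  132.7  -10.3   35.1 -127.5]
```

>>> send_rows(
  plan=[
    [87,-2.5,1.5,10,0,0,0],
    [87,-2.5,1.5,8,0.003,0.005,0],
    [87,0,0,0,0,0,0],
  ],
)

```text
time_s: 4.9
tool_pos: [0.5066, 0.0393, 0.1346]
tool_rot: [-156.0, -18.5, -44.4]
force: [-0.5, 0.5, -0.6]
grip_width: 0.0869
```

Run:
```python
from h import *
L=np.array([.5215,.041,.1106])
p,C,o=state();print((p-L)@A, "tilt err",np.degrees(np.arccos(-C[:,2]@A)))
go(L-A*.013,Rjar(140))
k=env.get_calibration("wrist"); im=env.read_camera("wrist"); cv2.imwrite("pics/w2.png",im[:,:,::-1])
for r in env.regions_of("wrist","lid_center")[:3]: print(r["confidence"],r["rect"],[a.mean() for a in np.nonzero(r["region"])])
h=cylhull(k,L,A,.032,-.015,.015);print(h.min(0),h.max(0))
cv2.polylines(im,[h.astype(int)],True,(255,0,0)); cv2.imwrite("pics/w2o.png",im[:,:,::-1])
```

```text
0.02827645567837575 tilt err 0.10585249100889982
shift [ 1.4 -0.2 41.3] after turn [ 1.3 -0.2 41.3] turn [ 0.0004  0.0018 -0.0003] q [   5.8  -15.3  -10.3  133.9  -10.2   31.7 -128. ]
0.95 [451.6, 101.2, 546.0, 189.2] [np.float64(144.67826747720366), np.float64(497.8484802431611)]
0.75 [251.9, 35.3, 321.0, 105.8] [np.float64(69.1184808772399), np.float64(284.6718373896764)]
0.59 [190.4, 217.4, 248.1, 271.2] [np.float64(238.21039903264813), np.float64(219.9981862152358)]
[262.30374 175.30386] [368.1646  284.42365]
```

View pics/w2o.png

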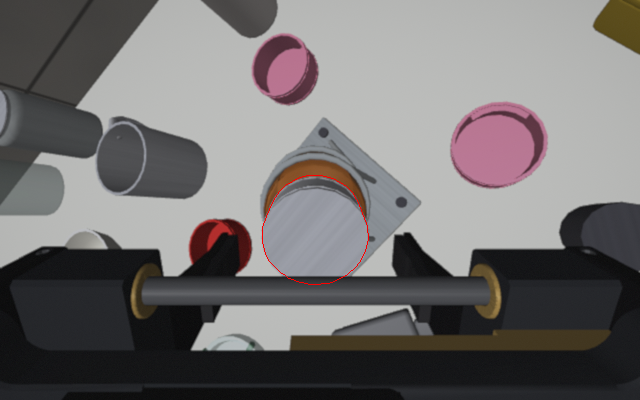

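>>> send_rows(
  plan=[
    [87,1,0,10,0,0,0],
    [87,0,0,10,0,0,0],
    [87,0,0,11,0,0,0],
    [87,0,0,10,0,0,0],
    [87,0,0,0,0,0,0],
  ],
  grip_force=40,
)

```text
time_s: 5.5
tool_pos: [0.527, 0.0426, 0.0983]
tool_rot: [-156.1, -18.4, -44.3]
force: [-0.2, -0.1, 0.1]
grip_width: 0.087
```

Run:
```python
from h import *
L=np.array([.5215,.041,.1106])
go(L-A*.013,Rjar(140)); print(state()[2]["force"])
```

```text
shift [ 1.3 -0.5 -0.6] after turn [ 1.3 -0.5 -0.6] turn [ 0.0007  0.0031 -0.0006] q [   5.7   -9.   -11.   133.8   -9.3   25.5 -128.7]
[-0.20489954 -0.12901038  0.08768905]
```

>>> send_rows(
  plan=[
    [55,1.3,0,0,0,0,0],
    [55,0,0,0,0,0,0],
    [55,0,0,0,0,0,0],
    [55,0,0,0,0,0,0],
    [55,0,0,0,0,0,0],
    [55,0,0,0,0,0,0],
  ],
  grip_force=40,
)

```text
time_s: 6.1
tool_pos: [0.5287, 0.0414, 0.1012]
tool_rot: [-155.9, -18.6, -44.4]
force: [-2.0, -0.7, 2.1]
grip_width: 0.0637
```

>>> send_rows(
  plan=[
    [55,0,0,0,0,0,-0.1],
    [55,0,0,0,0,0,-0.1],
    [55,0,0,0,0,0,-0.1],
  ],
)

```text
time_s: 6.4
tool_pos: [0.5289, 0.0414, 0.1012]
tool_rot: [-162.4, -24.8, -27.0]
force: [1.5, -0.0, -0.3]
grip_width: 0.0638
```

>>> send_rows(
  plan=[
    [55,0,0,0,0,0,-0.14],
    [55,0,0,0,0,0,-0.14],
    [55,0,0,0,0,0,-0.14],
    [55,0,0,0,0,0,-0.14],
    [55,0,0,0,0,0,-0.14],
    [55,0,0,0,0,0,-0.14],
    [55,0,0,0,0,0,-0.14],
    [55,0,0,0,0,0,-0.14],
    [55,0,0,0,0,0,-0.14],
    [55,0,0,0,0,0,-0.14],
    [55,0,0,0,0,0,-0.14],
    [55,0,0,0,0,0,-0.14],
  ],
)

```text
time_s: 7.6
tool_pos: [0.5284, 0.0427, 0.101]
tool_rot: [152.7, -13.1, 76.5]
force: [-3.0, 4.3, 1.8]
grip_width: 0.0634
```

Run:
```python
from h import *
L=np.array([.5215,.041,.1106])
go(L-A*.013,Rjar(140)); p,C,o=state();print(o["force"],o["wrist_torque"],"tilt err",np.degrees(np.arccos(-C[:,2]@A)))
```

```text
shift [-1.  -1.   1.1] after turn [-0.5  1.3  1.1] turn [-3.0000e-03 -1.4000e-03  1.9846e+00] q [-12.5  -9.8   6.1 134.2  -2.3  25.6 -21. ]
[-2.99496811  4.33103702  1.81942251] [0.64434729 0.71652351 0.20936806] tilt err 0.15809001658135424
```

>>> send_rows(
  plan=[
    [55,0,0,0,0,0,-0.14],
    [55,0,0,0,0,0,-0.14],
    [55,0,0,0,0,0,-0.14],
    [55,0,0,0,0,0,-0.14],
    [55,0,0,0,0,0,-0.14],
    [55,0,0,0,0,0,-0.14],
    [55,0,0,0,0,0,-0.14],
    [55,0,0,0,0,0,-0.14],
    [55,0,0,0,0,0,-0.14],
    [55,0,0,0,0,0,-0.14],
    [55,0,0,0,0,0,-0.14],
    [55,0,0,0,0,0,-0.14],
  ],
)

```text
time_s: 8.8
tool_pos: [0.5268, 0.042, 0.1]
tool_rot: [168.5, 27.7, 166.7]
force: [-9.2, 1.1, 6.2]
grip_width: 0.0639
```

Run:
```python
from h import *
L=np.array([.5215,.041,.1106])
go(L-A*.013,Rjar(140)); p,C,o=state();print(o["force"],o["wrist_torque"],o["wrist_torque"]@A,"tilt err",np.degrees(np.arccos(-C[:,2]@A)))
```

```text
shift [-0.6  0.1  1.1] after turn [ 0.5 -0.4  1.1] turn [ 4.8000e-03  6.0000e-04 -2.6192e+00] q [-29.3 -11.4  21.9 134.8   5.6  26.1  68.5]
[-9.21250547  1.09471747  6.15984438] [0.33157264 1.55327108 0.08850069] -0.22148515457586898 tilt err 0.2036820884627907
```

>>> send_rows(
  plan=[
    [55,0,0,0,0,0,-0.1],
    [55,0,0,0,0,0,-0.1],
    [55,0,0,0,0,0,-0.1],
    [55,0,0,0,0,0,-0.1],
    [55,0,0,0,0,0,0],
  ],
)

```text
time_s: 9.3
tool_pos: [0.5268, 0.0416, 0.0999]
tool_rot: [-178.8, 29.8, -167.3]
force: [-8.4, -0.6, 6.0]
grip_width: 0.0634
```

Run:
```python
from h import *
L=np.array([.5215,.041,.1106])
go(L-A*.013,Rjar(140)); p,C,o=state();print(o["force"],o["wrist_torque"],o["wrist_torque"]@A,"tilt err",np.degrees(np.arccos(-C[:,2]@A)))
```

```text
shift [-0.7  0.3  1.1] after turn [ 0.2 -0.7  1.1] turn [ 4.0000e-03  7.0000e-04 -2.2215e+00] q [-33.7 -12.   25.9 134.9   8.   26.2  89.2]
[-8.39869608 -0.57049334  6.00782023] [-0.16072999  1.45224544  0.29033862] 0.2044948060214276 tilt err 0.18726934586402652
```

>>> send_rows(
  plan=[
    [55,0,0,0,0,0,-0.1],
    [55,0,0,0,0,0,-0.1],
    [55,0,0,-2,0,0,0],
    [55,0,0,-3,0,0,0],
    [55,0,0,-3,0,0,0],
  ],
)

```text
time_s: 9.8
tool_pos: [0.5231, 0.0405, 0.1065]
tool_rot: [-172.4, 29.0, -154.4]
force: [-1.0, 0.4, -6.0]
grip_width: 0.0634
```

Run:
```python
from h import *
L=np.array([.5215,.041,.1106])
go(L-A*.013,Rjar(140)); p,C,o=state();print(o["force"],o["force"]@A,o["wrist_torque"],o["wrist_torque"]@A,"tilt err",np.degrees(np.arccos(-C[:,2]@A)))
```

```text
shift [-0.9  0.6  8.7] after turn [-0.2 -1.1  8.7] turn [ 0.003  -0.     -2.0249] q [-35.1 -13.5  27.  135.   10.   27.5  98.8]
[-0.98072534  0.35454218 -6.04851137] -4.7860343480604195 [-0.07361533  1.25882309  0.00787995] -0.0662234527231441 tilt err 0.14560911644363103
```

>>> send_rows(
  plan=[
    [55,0,0,-6,0,0,0],
    [55,0,0,-6,0,0,0],
    [55,0,0,-6,0,0,0],
    [55,0,0,0,0,0,0],
  ],
)

```text
time_s: 10.2
tool_pos: [0.5182, 0.0395, 0.1267]
tool_rot: [-172.2, 29.5, -154.3]
force: [0.2, 0.2, 0.4]
grip_width: 0.0639
```

Run:
```python
from h import *
L=np.array([.5215,.041,.1106])
go(L-A*.013,Rjar(140)); p,C,o=state();print(o["force"],o["force"]@A,"tilt err",np.degrees(np.arccos(-C[:,2]@A)))
```

```text
shift [ 4.9  2.  28.7] after turn [-3.8  3.3 28.7] turn [-0.0085  0.0046 -2.0243] q [-32.2 -16.3  23.8 134.7  10.3  30.1  98.5]
[0.23157364 0.24490348 0.4045437 ] 0.21505384170420494 tilt err 0.46250984463996253
```

>>> send_rows(
  plan=[
    [55,0,0,-5,0,0,0],
    [55,0,0,-5,0,0,0],
    [55,-10,-2,-17,0,0,0],
    [55,-15,-4,-26,0,0,0],
    [55,-15,-4,-26,0,0,0],
    [55,0,0,0,0,0,0],
  ],
)

```text
time_s: 10.8
tool_pos: [0.5245, 0.0333, 0.1961]
tool_rot: [-171.9, 29.5, -154.7]
force: [1.0, -1.0, 0.4]
grip_width: 0.0638
```

Run:
```python
from h import *
p,C,o=state();print(o["force"],p)
for y in (130,150): go(np.array([.4735,-.257,.2]),Ro.from_euler("xyz",[180,0,y],degrees=True).as_matrix())
im=env.read_camera("scene"); cv2.imwrite("pics/s2.png",cv2.resize(im[100:340,110:490],None,fx=2,fy=2)[:,:,::-1])
```

```text
[ 0.95307407 -1.01322925  0.39016377] [0.52451886 0.03329596 0.19607369]
shift [ 146.2 -250.5  -52.4] after turn [-189.6 -225.7   -3.9] turn [0.2186 0.5255 1.245 ] q [  4.5 -17.3  -8.  128.   -8.1  39.  114.3]
shift [ 146.2 -250.5  -52.4] after turn [-101.  -276.9   -3.9] turn [0.1201 0.538  0.9053] q [  4.5 -17.3  -8.  128.   -8.1  39.  114.3]
```

View pics/s2.png

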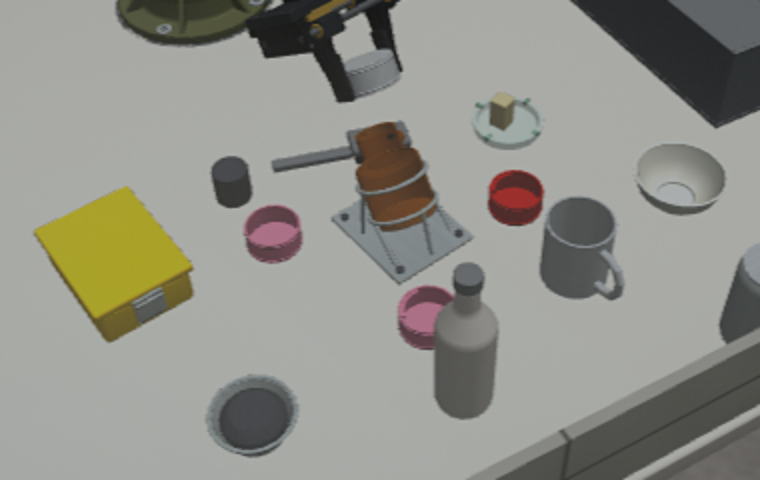

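The lid is off and held in the fingers at about (370,72), and the jar is open at about (380,135).

>>> send_rows(
  plan=[
    [55,0,0,0,0.0219,0.0526,0.1245],
    [55,0,0,0,0.0219,0.0526,0.1245],
    [55,0,0,0,0.0219,0.0526,0.1245],
    [55,0,0,0,0.0219,0.0526,0.1245],
    [55,0,0,0,0.0219,0.0526,0.1245],
    [55,0,0,0,0.0219,0.0526,0.1245],
    [55,0,0,0,0.0219,0.0526,0.1245],
    [55,0,0,0,0.0219,0.0526,0.1245],
    [55,0,0,0,0.0219,0.0526,0.1245],
    [55,0,0,0,0.0219,0.0526,0.1245],
    [55,0,0,0,0,0,0],
  ],
)

```text
time_s: 11.95
tool_pos: [0.5208, 0.0364, 0.1891]
tool_rot: [-179.5, -0.4, 130.4]
force: [-0.2, -0.6, -1.2]
grip_width: 0.0636
```

>>> send_rows(
  plan=[
    [55,-27,-32,0,0,0,0],
    [55,-27,-32,0,0,0,0],
    [55,-27,-32,0,0,0,0],
    [55,-27,-32,0,0,0,0],
    [55,-27,-32,0,0,0,0],
    [55,-27,-32,0,0,0,0],
    [55,-27,-32,0,0,0,0],
    [55,0,0,0,0,0,0],
    [55,0,0,0,0,0,0],
  ],
)

```text
time_s: 12.85
tool_pos: [0.4712, -0.2528, 0.19]
tool_rot: [-179.5, -0.4, 130.4]
force: [-1.0, 1.4, -0.9]
grip_width: 0.0636
```

Run:
```python
from h import *
p,C,o=state();print(o["force"],p,C[:,2])
go(np.array([.4735,-.257,.08]),Ro.from_euler("xyz",[180,0,130],degrees=True).as_matrix())
k=env.get_calibration("wrist"); im=env.read_camera("wrist"); cv2.imwrite("pics/w3.png",im[:,:,::-1])
for r in env.regions_of("wrist","lunchbox_top")[:2]: 
    ys,xs=np.nonzero(r["region"]);print(r["confidence"],r["rect"],onz(k,xs.mean(),ys.mean(),.056))
```

```text
[-0.95291883  1.41110883 -0.92014537] [ 0.4711804  -0.25276289  0.18998565] [-1.12972902e-02  1.12029160e-04 -9.99936177e-01]
shift [ -5.5  -0.  110. ] after turn [ -4.7  -0.9 110. ] turn [-0.0086 -0.0074  0.0077] q [ 30.8   6.2  -6.1 101.5   1.   72.9  65. ]
0.8 [222.8, 102.4, 412.1, 233.2] [ 0.45535622 -0.24723068  0.056     ]
```

View pics/w3.png

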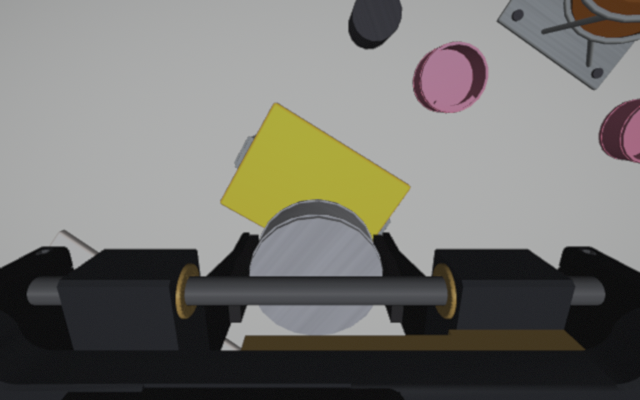

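>>> send_rows(
  plan=[
    [55,-2,0,25,-0.0086,-0.0074,0],
    [55,-2,0,25,0,0,0],
    [55,-1,-1,25,0,0,0],
    [55,0,0,25,0,0,0],
    [55,0,0,15,0,0,0],
    [55,0,0,6,0,0,0],
    [55,0,0,0,0,0,0],
    [55,0,0,0,0,0,0],
  ],
)

```text
time_s: 13.75
tool_pos: [0.4746, -0.2566, 0.0703]
tool_rot: [179.9, 0.0, 130.5]
force: [0.8, -0.6, 0.3]
grip_width: 0.0631
```

Run:
```python
from h import *
k=env.get_calibration("wrist")
P=[onz(k,u,v,.056) for u,v in [(275,103),(410,185),(221,205)]]
p,C,o=state();print(o["force"],p,C[:,2])
```

```text
[ 0.76550092 -0.58744929  0.28737115] [ 0.47459686 -0.25662024  0.07034827] [ 1.31962561e-03  3.76451022e-04 -9.99999058e-01]
```

>>> send_rows(
  plan=[
    [55,0,0,4,0,0,0],
    [55,0,0,3,0,0,0],
    [55,0,0,2,0,0,0],
    [55,0,0,1,0,0,0],
    [55,0,0,0,0,0,0],
  ],
)

```text
time_s: 14.25
tool_pos: [0.4735, -0.2571, 0.0592]
tool_rot: [180.0, -0.1, 130.4]
force: [-0.4, -0.6, -0.4]
grip_width: 0.0634
```

>>> send_rows(
  plan=[
    [55,0,0,1,0,0,0],
    [55,0,0,0,0,0,0],
  ],
)

```text
time_s: 14.45
tool_pos: [0.4736, -0.2571, 0.0583]
tool_rot: [180.0, -0.1, 130.4]
force: [0.5, -0.1, -1.1]
grip_width: 0.064
```

>>> send_rows(
  plan=[
    [55,0,0,1,0,0,0],
    [55,0,0,0,0,0,0],
  ],
)

```text
time_s: 14.65
tool_pos: [0.4736, -0.257, 0.0573]
tool_rot: [180.0, -0.1, 130.4]
force: [-0.2, 0.1, -1.7]
grip_width: 0.0636
```

>>> send_rows(
  plan=[
    [68,0,0,0,0,0,0],
    [68,0,0,0,0,0,0],
    [80,0,0,0,0,0,0],
    [87,0,0,0,0,0,0],
    [87,0,0,-20,0,0,0],
    [87,0,0,-40,0,0,0],
    [87,0,0,-40,0,0,0],
    [87,0,0,-40,0,0,0],
    [87,0,0,0,0,0,0],
  ],
)

```text
time_s: 15.55
tool_pos: [0.4771, -0.2589, 0.204]
tool_rot: [179.7, 0.6, 130.4]
force: [0.8, 0.2, -0.8]
grip_width: 0.0871
```

Run:
```python
from h import *
kt=env.get_calibration("top");kw=env.get_calibration("wrist"); im=env.read_camera("wrist"); t=env.read_camera("top")
cv2.imwrite("pics/c1.png",np.vstack([im[:300],cv2.resize(t[170:320,180:500],(640,300))])[:,:,::-1])
for r in env.regions_of("top","soap_center")[:2]: print("soap",r["confidence"],r["rect"])
for r in env.regions_of("top","lid_center")[:4]: print("lid",r["confidence"],r["rect"],onz(kt,*[a.mean() for a in np.nonzero(r["region"])][::-1],.08))
p,C,o=state();print(p,o["force"],o["qpos"])
```

```text
soap 0.71 [210.7, 246.6, 226.7, 262.5]
lid 0.95 [429.2, 242.5, 466.2, 272.2] [ 0.46947433 -0.25052026  0.08      ]
lid 0.87 [352.1, 225.7, 385.8, 257.2] [ 0.50591255 -0.08128244  0.08      ]
lid 0.68 [314.0, 138.2, 342.0, 171.5] [0.68483675 0.00722289 0.08      ]
lid 0.68 [279.4, 184.1, 336.6, 248.9] [0.55473069 0.04750156 0.08      ]
[ 0.47287121 -0.25685612  0.19610256] [-0.8021917  -1.02638271 -0.30491739] [ 31.37223805   6.07563194  -6.05008522 100.92958378   0.60730098
  73.19087204  65.54466361]
```

View pics/c1.png

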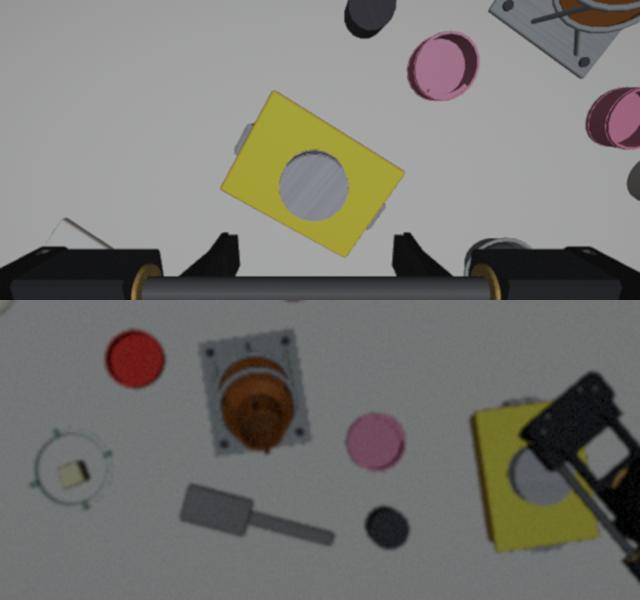

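The lid lies flat near the middle of the lunch box top, at (314,185) in the wrist picture. Next is the soap.

>>> send_rows(
  plan=[
    [87,35,28,0,0,0,0],
    [87,35,28,0,0,0,0],
    [87,35,29,0,0,0,0],
    [87,35,29,0,0,0,0],
    [87,35,29,0,0,0,0],
    [87,35,29,0,0,0,0],
    [87,35,28,0,0,0,0],
    [87,35,28,0,0,0,0],
    [87,35,28,0,0,0,0],
    [87,35,28,0,0,0,0],
    [87,35,28,0,0,0,0],
    [87,0,0,0,0,0,0],
  ],
)

```text
time_s: 16.95
tool_pos: [0.4589, 0.2453, 0.1966]
tool_rot: [180.0, -0.3, 131.0]
force: [-0.9, 0.4, 0.4]
grip_width: 0.0871
```

Run:
```python
from h import *
p,C,o=state();print(p,o["tool_rot"],o["qpos"])
kw=env.get_calibration("wrist"); im=env.read_camera("wrist")
for r in env.regions_of("wrist","soap_center")[:2]:
    ys,xs=np.nonzero(r["region"]); print("soap",r["confidence"],r["rect"])
print(kw["extrinsics"].round(4), proj(kw,[.4634,.2428,.048]))
u,v=proj(kw,[.4634,.2428,.035])[0]; a,b=max(0,int(v)-60),max(0,int(u)-80)
print("crop origin",b,a); cv2.imwrite("pics/c2.png",cv2.resize(im[a:a+120,b:b+160],None,fx=5,fy=5,interpolation=cv2.INTER_CUBIC)[:,:,::-1])
```

```text
[0.4589321  0.24531923 0.19663493] [179.96971368  -0.34662492 130.96698584] [  2.28336185   5.53437978 -34.8307498  102.38562262   2.93720226
  73.10944297   7.6897167 ]
soap 0.97 [303.3, 167.7, 330.4, 200.7]
[[ 0.7544  0.6284  0.1898  0.4066]
 [ 0.6564 -0.7227 -0.2163  0.3053]
 [ 0.0012  0.2878 -0.9577  0.3593]
 [ 0.      0.      0.      1.    ]] [[316.92783565 188.99031201]]
crop origin 236 125
```

View pics/c2.png

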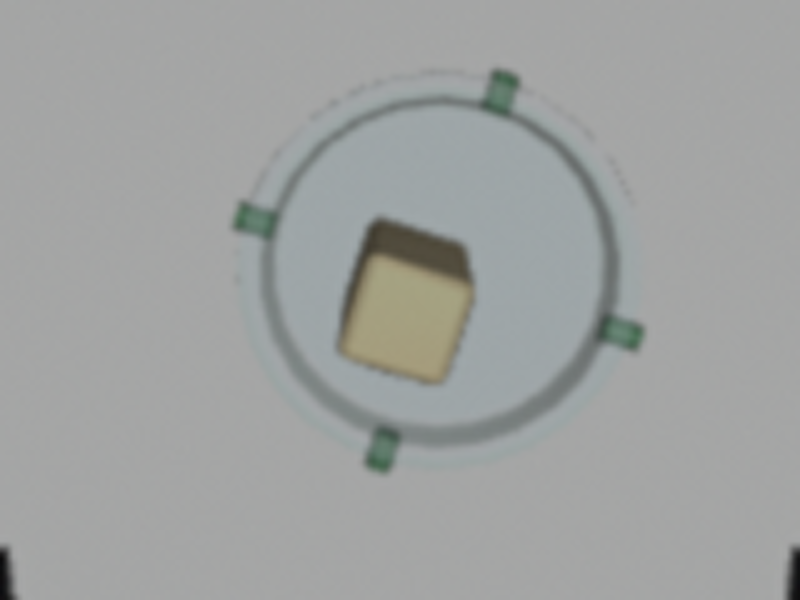

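Run:
```python
from h import *
kw=env.get_calibration("wrist")
P=np.array([onz(kw,236+u/5,125+v/5,.048) for u,v in [(375,252),(474,284),(441,382),(340,350)]])
c=P.mean(0); d=(P[1]-P[0]+P[2]-P[3])[:2]; ang=np.degrees(np.arctan2(d[1],d[0]))
print(P.round(4),c,ang,[np.linalg.norm(P[i]-P[i-1]) for i in range(4)])
for y in (ang+90,ang): # tool yaw
    R=Ro.from_euler("xyz",[180,0,y],degrees=True).as_matrix(); print(y); go(np.r_[c[:2],.029],R)
```

```text
[[0.4514 0.2425 0.048 ]
 [0.4709 0.2505 0.048 ]
 [0.4795 0.2305 0.048 ]
 [0.4593 0.2222 0.048 ]] [0.46526949 0.23642897 0.048     ] 22.292615695961185 [np.float64(0.0218403537702172), np.float64(0.02110779392517206), np.float64(0.021841966087142176), np.float64(0.02189871169671159)]
112.29261569596119
shift [ -5.2   2.3 167.3] after turn [ -3.9   3.3 167.3] turn [-0.0027 -0.002   0.3186] q [  2.5   5.4 -34.5 102.5   3.1  73.2   7.8]
22.292615695961185
shift [ -5.2   2.3 167.3] after turn [  3.3   3.9 167.3] turn [-3.9000e-03  6.0000e-04  1.8894e+00] q [  2.5   5.4 -34.5 102.5   3.1  73.2   7.8]
```

Run:
```python
from h import *
p,C,o=state();print(p,o["joint_velocities"].round(2))
kw=env.get_calibration("wrist"); im=env.read_camera("wrist"); p2=state()[0]; print(p2)
hsv=cv2.cvtColor(im,cv2.COLOR_RGB2HSV); m=cv2.inRange(hsv,(12,40,130),(35,255,255))
m[:130]=0;m[230:]=0;m[:,:250]=0;m[:,400:]=0
n,lab,st,ce=cv2.connectedComponentsWithStats(m); i=1+st[1:,4].argmax(); 
cs,_=cv2.findContours((lab==i).astype(np.uint8),0,2); rc=cv2.minAreaRect(cs[0]); print(rc,ce[i],st[i])
B=np.array([onz(kw,u,v,.048) for u,v in cv2.boxPoints(rc)]); c=B.mean(0); d=(B[1]-B[0])[:2]
ang=np.degrees(np.arctan2(d[1],d[0]));print(c,ang,np.linalg.norm(B[1]-B[0]),np.linalg.norm(B[2]-B[1]))
for y in [ang+90*k for k in range(-1,3)]:
    if 80<y%360<170: print(y);go(np.r_[c[:2],.029],Ro.from_euler("xyz",[180,0,y],degrees=True).as_matrix())
```

```text
[0.46074398 0.23883509 0.19628814] [ 1.75 -0.93  2.47  0.51  0.46  0.22  0.15]
[0.46138843 0.23730219 0.19644889]
((320.1999816894531, 182.39999389648438), (21.50348472595215, 21.50348472595215), 18.434946060180664) [320.19305857 182.35140998] [307 170  27  25 461]
[0.46324126 0.2429866  0.048     ] 112.36047098449646 0.02230430118807843 0.021687333788723378
112.36047098449646
shift [  2.9   5.5 167.4] after turn [  4.6   3.9 167.4] turn [-0.0025 -0.0012  0.3145] q [  2.6   5.4 -34.4 102.5   3.1  73.2   7.8]
```

>>> send_rows(
  plan=[
    [60,0,0,20,0,0,0.105],
    [60,0,0,30,0,0,0.105],
    [60,2,2,30,0,0,0.105],
    [60,2,2,30,0,0,0],
    [60,0,0,0,0,0,0],
    [60,0,0,0,0,0,0],
    [60,0,0,0,0,0,0],
  ],
  grip_force=20,
)

```text
time_s: 17.8
tool_pos: [0.4652, 0.2433, 0.0896]
tool_rot: [179.8, -0.0, 112.2]
force: [0.5, -0.0, 0.7]
grip_width: 0.0601
```

Run:
```python
from h import *
print(state()[2]["joint_velocities"].round(2))
go(np.array([.4632,.243,.029]),Ro.from_euler("xyz",[180,0,112.4],degrees=True).as_matrix())
```

```text
[-0.17 -0.46 -0.33 -0.39  0.09 -0.23 -0.17]
shift [ 0.4 -2.1 60.6] after turn [ 0.5 -2.  60.6] turn [ 0.0027 -0.0008 -0.0027] q [ -0.3  12.  -33.2 109.    7.4  61.  -14.2]
```

>>> send_rows(
  plan=[
    [60,0,-2,20,0.003,0,0],
    [60,0,0,20,0,0,0],
    [60,0,0,15,0,0,0],
    [60,0,0,5,0,0,0],
    [60,0,0,0,0,0,0],
  ],
)

```text
time_s: 18.3
tool_pos: [0.462, 0.2428, 0.028]
tool_rot: [-179.8, -0.1, 112.3]
force: [-0.1, 0.3, 0.4]
grip_width: 0.0601
```

>>> send_rows(
  plan=[
    [15,0,0,0,0,0,0],
    [15,0,0,0,0,0,0],
    [15,0,0,0,0,0,0],
    [15,0,0,0,0,0,0],
    [15,0,0,0,0,0,0],
    [15,0,0,0,0,0,0],
  ],
  grip_force=20,
)

```text
time_s: 18.9
tool_pos: [0.462, 0.243, 0.0281]
tool_rot: [-179.9, -0.1, 112.3]
force: [-0.2, -0.2, 0.8]
grip_width: 0.0239
```

>>> send_rows(
  plan=[
    [15,0,0,-10,0,0,0],
    [15,0,0,-40,0,0,0],
    [15,0,0,-50,0,0,0],
    [15,0,0,-50,0,0,0],
    [15,0,0,-20,0,0,0],
    [15,0,0,0,0,0,0],
    [15,0,0,0,0,0,0],
  ],
)

```text
time_s: 19.6
tool_pos: [0.4623, 0.2428, 0.1981]
tool_rot: [-179.9, -0.0, 112.3]
force: [0.6, 0.3, -1.4]
grip_width: 0.0236
```

Run:
```python
from h import *
L=np.array([.5215,.041,.1106])
p,C,o=state();print(p,o["tool_rot"],o["grip_width"])
M=L+.012*A; print("mouth",M)
for d in(0,-20,-40,20,40): print(d);go(M+A*.06,Rjar(d))
```

```text
[0.46228777 0.24280034 0.19813125] [-1.79868407e+02 -4.25533629e-02  1.12320328e+02] 0.02361505078191506
mouth [0.51559115 0.03995811 0.1209923 ]
0
shift [-201.5  -57.    25.2] after turn [-209.2  -22.1   15.4] turn [-0.5242 -0.0549  0.2169] q [  1.5   5.7 -33.9 102.    3.2  73.4 -10.8]
-20
shift [-201.5  -57.    25.2] after turn [-189.   -92.3   15.4] turn [-0.506  -0.1449 -0.1241] q [  1.5   5.7 -33.9 102.    3.2  73.4 -10.8]
-40
shift [-201.5  -57.    25.2] after turn [-146.  -151.4   15.4] turn [-0.4772 -0.2326 -0.465 ] q [  1.5   5.7 -33.9 102.    3.2  73.4 -10.8]
20
shift [-201.5  -57.    25.2] after turn [-204.1   50.7   15.4] turn [-0.5318  0.0374  0.5578] q [  1.5   5.7 -33.9 102.    3.2  73.4 -10.8]
40
shift [-201.5  -57.    25.2] after turn [-174.5  117.5   15.4] turn [-0.5284  0.1319  0.8983] q [  1.5   5.7 -33.9 102.    3.2  73.4 -10.8]
```

Run:
```python
from h import *
L=np.array([.5215,.041,.1106]);M=L+.012*A
go(M+A*.03+[0,0,.045],Rjar(85))
```

```text
shift [-204.7  -42.4    6.1] after turn [-17.8 208.3   6.5] turn [-0.4775  0.3535  1.6619] q [  1.5   5.7 -33.9 102.    3.2  73.4 -10.8]
```

>>> send_rows(
  plan=[
    [15,-34,-7,1,0,0,0],
    [15,-34,-7,1,0,0,0],
    [15,-34,-7,1,0,0,0],
    [15,-34,-7,1,0,0,0],
    [15,-34,-7,1,0,0,0],
    [15,-34,-7,1,0,0,0],
    [15,0,0,0,0,0,0],
  ],
)

```text
time_s: 20.3
tool_pos: [0.5002, 0.0319, 0.1893]
tool_rot: [-179.6, -0.0, 111.8]
force: [0.6, -0.7, -0.7]
grip_width: 0.0239
```

>>> send_rows(
  plan=[
    [15,0,0,0,-0.0398,0.0295,0.1385],
    [15,0,0,0,-0.0398,0.0295,0.1385],
    [15,0,0,0,-0.0398,0.0295,0.1385],
    [15,0,0,0,-0.0398,0.0295,0.1385],
    [15,0,0,0,-0.0398,0.0295,0.1385],
    [15,0,0,0,-0.0398,0.0295,0.1385],
    [15,0,0,0,-0.0398,0.0295,0.1385],
    [15,0,0,0,-0.0398,0.0295,0.1385],
    [15,0,0,0,-0.0398,0.0295,0.1385],
    [15,0,0,0,-0.0398,0.0295,0.1385],
    [15,0,0,0,-0.0398,0.0295,0.1385],
    [15,0,0,0,-0.0398,0.0295,0.1385],
  ],
)

```text
time_s: 21.5
tool_pos: [0.5114, 0.0355, 0.1856]
tool_rot: [176.7, -28.4, 18.3]
force: [-0.2, 0.2, -0.2]
grip_width: 0.0241
```

Run:
```python
from h import *
L=np.array([.5215,.041,.1106]);M=L+.012*A
p,C,o=state();print(p,o["grip_width"],"tilt",np.degrees(np.arccos(-C[:,2]@A)),o["joint_velocities"].round(1))
go(M+A*.03,Rjar(85))
```

```text
[0.51141435 0.03545999 0.18559858] 0.024090088559163936 tilt 1.5573543137069752 [-6.460e+01  1.000e-01  3.830e+01  1.140e+01  4.690e+01 -3.470e+01
 -1.265e+02]
shift [-26.7  -6.8  29.1] after turn [-27.7  -5.9  28.4] turn [-0.0141  0.0232  0.0474] q [  6.4 -17.2  -9.3 128.5 -10.3  40.6 -69.5]
```

>>> send_rows(
  plan=[
    [15,-9,-2,9,-0.007,0.012,0],
    [15,-9,-2,10,0,0,0],
    [15,0,0,0,0,0,0],
    [15,0,0,0,0,0,0],
    [15,0,0,0,0,0,0],
  ],
)

```text
time_s: 22.0
tool_pos: [0.5076, 0.0379, 0.1617]
tool_rot: [176.2, -29.2, 18.9]
force: [-0.8, -0.1, -0.4]
grip_width: 0.0238
```

Run:
```python
from h import *
L=np.array([.5215,.041,.1106]);M=L+.012*A
p,C,o=state();print(p,o["grip_width"],"tilt",np.degrees(np.arccos(-C[:,2]@A)),o["joint_velocities"].round(1),(p-M)@A)
go(M+A*.03,Rjar(85))
im=env.read_camera("wrist");s=env.read_camera("scene");cv2.imwrite("pics/c3.png",np.vstack([im[:290],cv2.resize(s[130:250,200:440],(600,300))[:,:].repeat(1,1) if 0 else cv2.resize(s[130:245,220:465],(640,300),interpolation=cv2.INTER_CUBIC)])[:,:,::-1])
```

```text
[0.50758144 0.03790795 0.16165794] 0.023785204899481764 tilt 0.8053528374935709 [ 0.2 -0.2  0.1 -0.4  0.  -0.   0.1] 0.03933949566542228
shift [-12.9  -2.3   9.5] after turn [-13.1  -1.7   9.3] turn [-0.0101  0.0097  0.0554] q [  5.9 -16.8  -9.5 131.4 -10.5  36.4 -69.1]
```

View pics/c3.png

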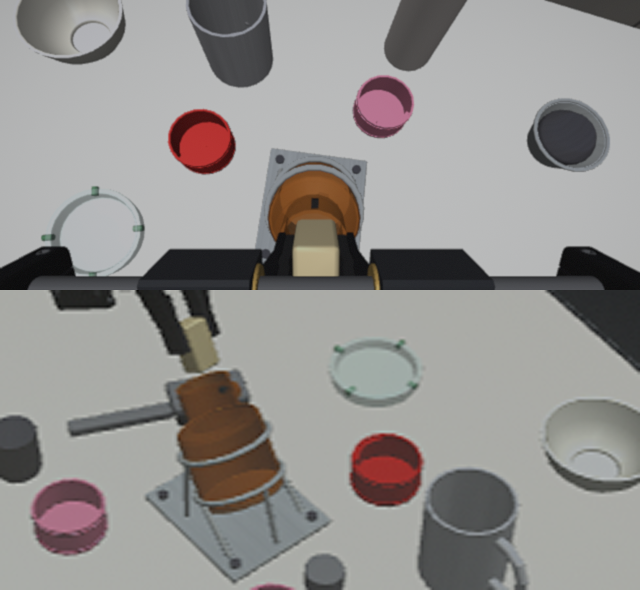

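The soap is held between the fingers just above the mouth, about 13 mm uphill of the axis. I correct that first.

>>> send_rows(
  plan=[
    [15,-6.5,-1,2,-0.01,0.01,0],
    [15,-6.5,-1,2,0,0,0],
    [15,0,0,0,0,0,0],
    [15,0,0,0,0,0,0],
  ],
)

```text
time_s: 22.5
tool_pos: [0.5013, 0.0364, 0.1492]
tool_rot: [175.6, -29.6, 18.9]
force: [-0.3, -0.0, -0.5]
grip_width: 0.024
```

Run:
```python
from h import *
L=np.array([.5215,.041,.1106]);M=L+.012*A
p,C,o=state();print("tilt",np.degrees(np.arccos(-C[:,2]@A)),(p-M)@A,o["qpos"][1])
go(M+A*.003,Rjar(85))
```

```text
tilt 0.1500192769177113 0.0317785472767566 -17.237235873333475
shift [-1.2 -1.1 28.8] after turn [-1.3 -1.1 28.8] turn [-0.0013  0.0023  0.0553] q [  5.6 -17.2  -9.6 133.4 -10.2  34.2 -69.5]
```

>>> send_rows(
  plan=[
    [15,-1,-1,6,0,0,0],
    [15,0,0,6,0,0,0],
    [15,0,0,4,0,0,0],
    [15,0,0,0,0,0,0],
  ],
)

```text
time_s: 22.9
tool_pos: [0.508, 0.0387, 0.134]
tool_rot: [175.7, -29.5, 18.9]
force: [0.2, -0.1, -0.8]
grip_width: 0.024
```

Run:
```python
from h import *
L=np.array([.5215,.041,.1106]);M=L+.012*A
p,C,o=state();print("tilt",np.degrees(np.arccos(-C[:,2]@A)),(p-M)@A,o["qpos"][1],o["force"])
go(M+A*.004,Rjar(85))
```

```text
tilt 0.23071154707897734 0.015122589095263624 -14.96443882991642 [ 0.15372328 -0.11954489 -0.79359273]
shift [ 0.1  0.1 11.1] after turn [ 0.1  0.1 11.1] turn [-0.0019  0.0036  0.0555] q [  5.6 -15.  -10.  133.7 -10.   31.7 -69.8]
```

>>> send_rows(
  plan=[
    [15,0,0,5,0,0,0],
    [15,0,0,4,0,0,0],
    [15,0,0,2,0,0,0],
    [15,0,0,0,0,0,0],
  ],
)

```text
time_s: 23.3
tool_pos: [0.5136, 0.0396, 0.1251]
tool_rot: [175.6, -29.5, 18.9]
force: [0.9, -0.4, -1.3]
grip_width: 0.0242
```

>>> send_rows(
  plan=[
    [35,0,0,0,0,0,0],
    [35,0,0,0,0,0,0],
    [35,0,0,0,0,0,0],
    [35,0,0,0,0,0,0],
    [35,0,0,0,0,0,0],
  ],
)

```text
time_s: 23.8
tool_pos: [0.5137, 0.0396, 0.1257]
tool_rot: [175.6, -29.6, 18.9]
force: [-0.6, 0.1, 0.5]
grip_width: 0.0345
```

>>> send_rows(
  plan=[
    [60,0,0,0,0,0,0],
    [60,0,0,0,0,0,0],
    [60,0,0,-10,0,0,0],
    [60,0,0,-15,0,0,0],
    [60,20,0,-30,0,0,0],
    [60,20,0,-35,0,0,0],
    [60,20,0,-35,0,0,0],
    [60,0,0,0,0,0,0],
    [60,0,0,0,0,0,0],
  ],
)

```text
time_s: 24.7
tool_pos: [0.5334, 0.0466, 0.2543]
tool_rot: [176.1, -28.5, 18.9]
force: [-0.8, 0.2, -1.0]
grip_width: 0.06
```

Run:
```python
from h import *
print(state()[0],state()[2]["force"])
im=env.read_camera("wrist");s=env.read_camera("scene");cv2.imwrite("pics/c4.png",np.vstack([im[:290],cv2.resize(s[130:275,120:429],(640,300),interpolation=cv2.INTER_CUBIC)])[:,:,::-1])
for c in("wrist","scene"):
    for r in env.regions_of(c,"soap_center")[:2]: print(c,r["confidence"],r["rect"])
```

```text
[0.5334136  0.04656888 0.25426042] [-0.754533    0.23034576 -0.96443549]
wrist 0.62 [296.7, 256.1, 317.7, 271.2]
```

View pics/c4.png

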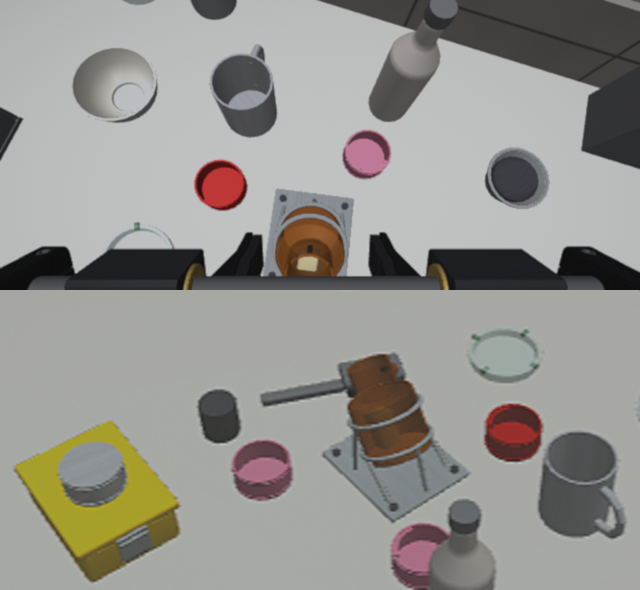

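```bash
python3 -c "
from cell import env
print(env.sign_off(), env.get_obs()['time_s'])"
```

```text
the job is handed in; nothing more can be done
the job is handed in; nothing more can be done
```

The job is done and handed in at about 25 s, well under the 67 s limit. I got no verdict back.

- **Lid:** I unscrewed it in a single grip with about 4.25 rad of anticlockwise turn, so no regrip was needed. It pulled off along the jar's axis with at most about 6 N measured. I set it down on the lunch box, and the last pictures show it flat, top side up, near the middle. It was released with the fingertips about 1 mm above the box top.
- **Soap:** I lifted it out of the ashtray, tilted it to the jar's axis, pushed it about 18 mm into the mouth and let go. In the final wrist picture it shows inside the open jar at (307,264). Its apparent size fits it lying on the jar floor. The ashtray is empty and nothing sticks out of the mouth.
- **Other things:** the look-alikes and bystanders appear where they started, judged by eye in the final pictures only. Measured forces stayed under about 11 N throughout.
- **Disagreements:**
  - Joint 2 reached its lower limit several times near the jar, and the commanded poses fell short. I corrected these before grasping and inserting.
  - One soap measurement came out 6 mm off because the arm was still settling, so I repeated it.

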